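# Close the open solvent bottle

## Robot

A 7-joint arm with a two-finger parallel gripper is mounted at the origin on a cart in front of the work surface, level with it; the furniture and walls round the work are solid. World frame = base frame: x ahead of the robot, y to its left, z up, the work surface at z = 0. Lengths are in m, angles in rad, forces in N, time in s.
With the tool pointing down it reaches from about 0.375 to 0.925 m from the base axis. Payload 3.1 kg.
Tool frame: the origin (TCP) lies on the mounting face of the last link; the fingertips stand env.tips_ahead ahead of it and the grasp point (between the pads) lies 155 mm ahead of it (env.tips_ahead is the distance from the TCP to the fingertips, in m); y points along the fingers, x is the direction in which the jaws open and shut, and the axes are right-handed (so a half turn about y gives the same grasp; the last joint's range is limited). The gripper opens to 85 mm and grips with 20 to 120 N. Pads are 22 mm wide; open, the fingers measure 114 mm over their backs; the gripper's body (76 mm by 85 mm) begins 54 mm behind the grasp point. The pads swing forward as they close: fully open they stand 13 mm farther back than shut.
Start: joints at [1.134, 0.383, 0.044, 1.598, -0.018, 1.161, -0.05], TCP at [0.216, -0.613, 0.405] pointing down, gripper open.
Joint ranges: [-2.61, 2.61], [-0.41, 2.15], [-1.48, 1.57], [0, 2.5], [-1.57, 4.71], [0.05, 1.97], [-2.85, 2.85]. Speed limits (rad/s): [2.79, 2.79, 3.14, 3.14, 3.14, 3.14, 3.14].

## Interface

Orientations are given as a unit quaternion [x, y, z, w].
In Python, from station import env, cams gives the robot as it stands.
- The arm moves only by the shell command python3 -m creep 'ROWS'. ROWS is JSON, one flat list of numbers, 7 for each row, row after row: the shift along the tool's x, y, z in mm, then the turn, a rotation vector about the tool's x, y, z in degrees, then the finger opening in mm, from 0 to 85.4. In form: [tx, ty, tz, rx, ry, rz, hand, tx, ty, tz, rx, ry, rz, hand, ...]. A call has 1 to 10 rows; each row is the pose to reach, as a shift and turn from the pose commanded when the call began, along the tool's axes at that moment; what a row does not reach only later rows make up. A row lasts 1/10 s, in which the tool goes at most 50 mm and 8.59 degrees, less where a joint would pass 70% of its speed; a pose out of reach is approached as far as the arm can. A call with a gripper value outside its range is refused whole. The fingers move at their own pace and stop on an object; the grip force is fixed at half the most. Time passes only in rows, so rows that repeat a pose let the fingers close. It gives the time, the measured TCP pose, the force and the opening at its end, in the units of the state.
- env.sense(): the state, without advancing time (a new reading comes with each control period).
- cams.camera(name): name is "side" or "top"; returns a dict with "pixels" (480x640x3 uint8, red, green, blue), "intrinsics" (3x3 intrinsics, pixels), "R" (3x3) and "t" (3): a world point X has camera coordinates R X + t. Camera axes: x right, y down, z forward; pixel columns grow to the right and rows downward; lengths in m; the calibration is good to about 2 mm. A picture is of the moment at which its call begins. There is no depth.
- env.job_done(): hands the job in, once; it reports no verdict.
The state is a dict: "clock": time; "qpos": joint angles; "qvel": joint speeds; "effort": joint torques, N m; "position": TCP position; "tool_rot": TCP orientation; "wrist_force": force on the tool from outside, world axes, zero at the start; "ft_torque": the same for the moment, N m; "width": opening from 0.0 (shut) to 1.0 (fully open).
Only numpy, scipy, OpenCV 4.12 (cv2) and the standard library are available. Lean on these libraries where they do the work, as an engineer would, in place of code of your own. Each camera call takes 0.05 s, during which the arm holds its last target. There are 200 camera calls.

## Task

One of the three white solvent bottles standing close in front of you has been left with its flip cap standing open. Press that cap gently shut with the fingertips, leaving the bottle standing where it is, then draw the hand clear. Do not grip or lift anything, and leave the other bottles and everything else on the table alone.

Things in the scene. Friction and masses are not known exactly. Their poses are not given: they have to be found in the camera images.
- open_bottle: The solvent bottle whose flip cap is open: white, oval, 66 mm along its own x, 91 mm along its own y, shoulders up to a narrow neck, 242 mm tall with the cap shut, about 0.65 to 0.95 kg, loose and upright on the table. Origin at the centre of its underside, own z up; yaw and place vary. Tall and easily tipped: push down, not sideways.
- open_bottle_flip (a joint): Flip cap of the open bottle: a smooth, slippery disc 32 mm across, 8 mm thick, with a 4 mm thumb tab opposite the hinge. 0 = shut (disc level on the neck), grows as it opens, in rad; begins at about 0.6 to 1.0, leaning over the neck, so that a push straight down closes it. Light hinge friction (0.01 N m), no spring: it stays where it is left.
- cap_seat (a point): Fixed to the bottle, on its axis, 242 mm above its underside: where the centre of the cap's top face lies once the cap is shut.
- cap_hinge (a point): Fixed to the bottle: the cap's hinge line, 16 mm to the bottle's own +x of its axis and 234 mm up; the hinge runs along the bottle's own y. The free edge with the tab is 35 mm from it and comes down on the -x side; at 1.0 rad that edge stands about 29 mm above the hinge and 19 mm to -x of it.
- shut_bottle_1: Bystander bottle. The same kind of bottle as the open one (66 x 91 x 242 mm); its cap is already shut. Origin at the centre of its underside.
- shut_bottle_2: Bystander bottle. The same kind of bottle as the open one (66 x 91 x 242 mm); its cap is already shut. Origin at the centre of its underside.
- cup: Clear plastic cup, 76 mm wide, 97 mm tall. A bystander, loose; origin at the centre of its underside.
- jar: Paint jar with a screw lid, 63 mm wide, 66 mm tall. A bystander, loose; origin at the centre of its underside.
- tape: Roll of masking tape lying flat, 100 mm across, 25 mm tall. A bystander, loose; origin at the centre of its underside.
- brush: Flat bristle brush, 225 mm long, 38 mm wide, 20 mm tall. A bystander, loose; origin at the centre of its underside.
- tube: Paint tube, 134 mm long, 33 mm wide, 24 mm tall. A bystander, loose; origin at the centre of its underside.

How it is judged:
On the way:
1. the fingers touch the open bottle's cap or bottle while the cap is still open (contact force between the fingers and open_bottle above 0.1 N and value of joint open_bottle_flip above 0.25 rad).
At the end, for the whole second after the job is handed in: The open bottle's cap is shut (within 0.12 rad, about 4 mm at its free edge); that bottle stands upright (within 0.05 rad), at rest and within 30 mm of where it began; the two other bottles and the five loose bystanders are within 20 mm of where they began (value of joint open_bottle_flip below 0.12 rad and angle between open_bottle's own z axis and vertical below 0.05 rad and distance of open_bottle from where it was at the start of the episode below 0.03 m and linear speed of open_bottle below 0.02 m/s and distance of each of shut_bottle_1, shut_bottle_2, cup, jar, tape, brush, tube from where it was at the start of the episode below 0.02 m); the robot touches nothing.
It fails at once if the open bottle is lifted more than 8 mm (height (world z) of open_bottle above 0.008 m).
It fails at once if the open bottle is tipped by more than 0.25 rad or pushed more than 40 mm (angle between open_bottle's own z axis and vertical above 0.25 rad or distance of open_bottle from where it was at the start of the episode above 0.04 m).
It fails at once if the cap or bottle is pressed harder than 30 N (contact force between the arm and open_bottle above 30 N).
It fails at once if another bottle is touched or shifted (contact force between the arm and shut_bottle_1 above 2 N or contact force between the arm and shut_bottle_2 above 2 N or distance of any of shut_bottle_1, shut_bottle_2 from where it was at the start of the episode above 0.02 m).
It fails at once if a bystander is touched or shifted (contact force between the arm and cup above 2 N or contact force between the arm and jar above 2 N or contact force between the arm and tape above 2 N or contact force between the arm and brush above 2 N or contact force between the arm and tube above 2 N or distance of any of cup, jar, tape, brush, tube from where it was at the start of the episode above 0.02 m).
It also fails if it takes over 29 s, if anything falls off the work surface, if the arm or the gripper's body presses on something with over 40 N, if the wrist force passes 120 N, or if a joint passes its speed limit or range.

## Working session

There is one attempt and no reset: what is moved stays moved. The work goes in short steps, Python scripts to look and compute and a shell command to move; the robot and the scene stay as the last step left them, time stands still between calls to the robot, and variables do not carry over. Pictures are saved under pics/ and viewed, about 8 in all and at most 12, crops included, and the job is handed in when it is done.

```bash
mkdir -p pics; python3 - <<'E'
from station import env, cams
import cv2,json
for n in("side","top"):
    c=cams.camera(n); cv2.imwrite(f"pics/{n}1.png",c["pixels"][:,:,::-1])
    print(n,c["intrinsics"],c["R"],c["t"])
print(env.sense(), env.tips_ahead)
E
```

```text
side [[442.31866608   0.         321.98791862]
 [  0.         442.31866608 243.70106845]
 [  0.           0.           1.        ]] [[-0.86565278 -0.50063378  0.00332852]
 [-0.23780076  0.4053158  -0.88270601]
 [ 0.44056335 -0.76490844 -0.46991384]] [0.49062964 0.24229691 0.92264725]
top [[543.22969889   0.         317.97331435]
 [  0.         543.22969889 237.45797536]
 [  0.           0.           1.        ]] [[-0.11522675 -0.99333135 -0.00395362]
 [-0.97317873  0.11368506 -0.19999717]
 [ 0.19911292 -0.01919744 -0.9797885 ]] [0.13607463 0.52391896 1.21969997]
{'clock': 0.1, 'qpos': array([ 1.13421821,  0.38378554,  0.0438334 ,  1.59947465, -0.01790988,
        1.16119804, -0.04989703]), 'qvel': array([-1.52717936e-05, -3.13485625e-03,  1.75644137e-03, -1.80380923e-03,
       -8.14419186e-04,  1.71777878e-03,  9.60447434e-04]), 'effort': array([ 2.76606886e-03, -4.34722531e+01,  1.02932967e+00, -2.50455201e+01,
        1.08766527e-02,  5.46052004e-03,  3.53017903e-06]), 'position': array([ 0.21588693, -0.61261589,  0.40336459]), 'tool_rot': array([-0.57668048,  0.40926777, -0.40779266,  0.57761983]), 'wrist_force': array([ 0.77209171,  0.95926535, -0.20456215]), 'ft_torque': array([-0.04199663, -0.01584021,  0.01739612]), 'width': 0.9931458440191584} 0.1734
```

View pics/side1.png

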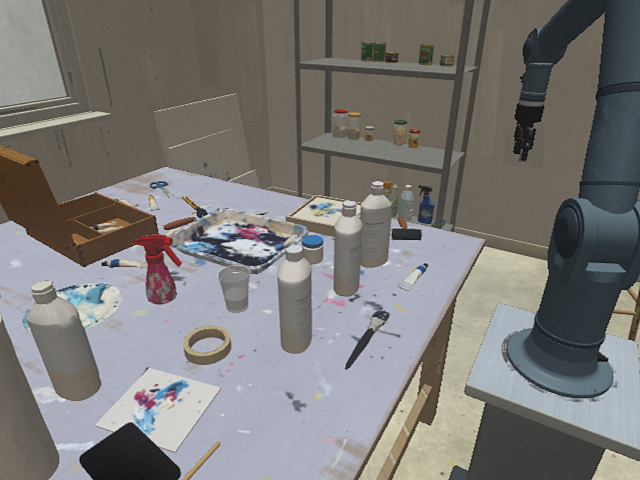

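View pics/top1.png

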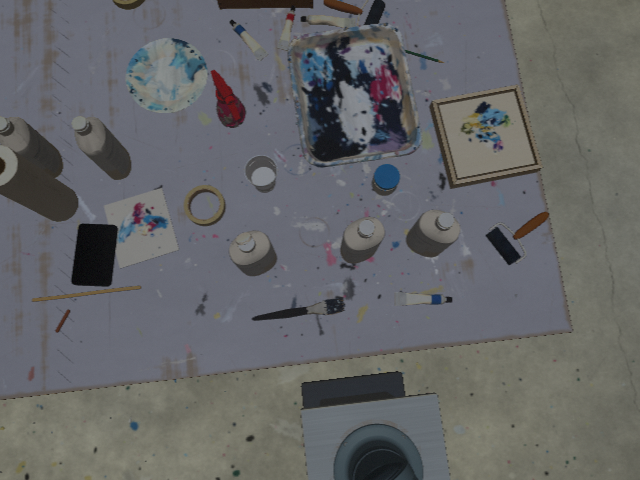

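Side view: the three bottles' caps are at about (294,250), (348,208) and (376,187). Top view: about (250,238), (366,228) and (445,221). Next I'll zoom in on the caps.

```bash
python3 - <<'E'
import cv2,numpy as np
from scipy.spatial.transform import Rotation as R
print(R.from_quat([-0.57668048,  0.40926777, -0.40779266,  0.57761983]).as_matrix().round(3))
s=cv2.imread("pics/side1.png");t=cv2.imread("pics/top1.png")
f=lambda im,u,v:cv2.resize(im[v-20:v+24,u-22:u+22],(264,264),interpolation=cv2.INTER_CUBIC)
cv2.imwrite("pics/z.png",np.vstack([np.hstack([f(s,294,252),f(s,348,212),f(s,376,192)]),np.hstack([f(t,250,240),f(t,366,230),f(t,442,224)])]))
E
```

```text
[[ 0.332 -0.001  0.943]
 [-0.943  0.002  0.332]
 [-0.002 -1.    -0.   ]]
```

View pics/z.png

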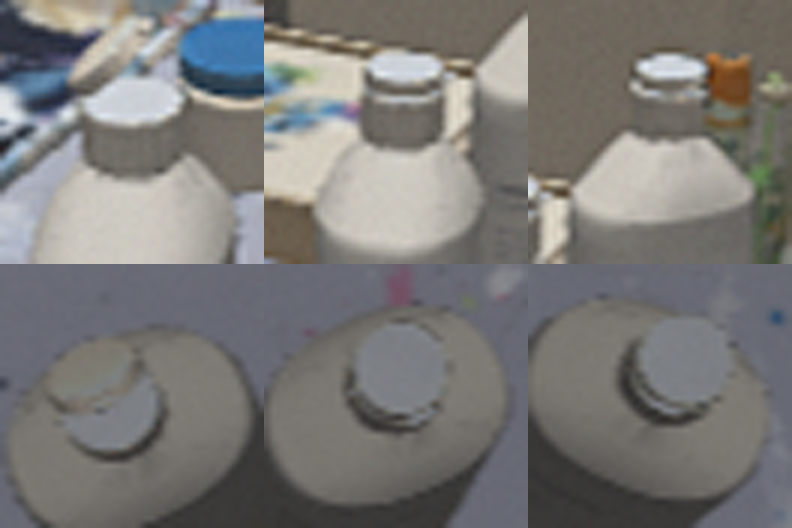

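The leftmost bottle in the crops (nearest in the side view) has the open cap. I'll fit its position, yaw and cap angle to the outline extents in both views.

```bash
cat >fit.py <<'E'
from station import env, cams
import numpy as np
from scipy.optimize import least_squares
S=cams.camera("side");T=cams.camera("top")
def pr(c,X):
    p=(X@c["R"].T+c["t"])@c["intrinsics"].T; return p[:,:2]/p[:,2:]
a=np.linspace(0,2*np.pi,90); C=np.c_[np.cos(a),np.sin(a)]*.016
def pts(p):
    x,y,yaw,q=p
    cy,sy=np.cos(yaw),np.sin(yaw)
    W=lambda P:P@np.array([[cy,sy,0],[-sy,cy,0],[0,0,1]])+[x,y,0]
    rim=np.c_[C,np.full(90,.234)]
    d=np.vstack([np.c_[C[:,0]-.016,C[:,1],np.full(90,h)] for h in(0,.008)])
    c,s=np.cos(q),np.sin(q)   # opening lifts the -x edge
    d=np.c_[d[:,0]*c+d[:,2]*s,d[:,1],-d[:,0]*s+d[:,2]*c]+[.016,0,.234]
    return W(rim),W(d),W(np.array([[.016,0,.234],[-.016-.003,0,.234],[0,0,.234]]))
bb=lambda P:np.r_[P.min(0),P.max(0)]
o=np.array([228,220]);os_=np.array([272,232])
ob=np.r_[np.r_[47,337-264]/6+o,np.r_[147,415-264]/6+o, np.r_[68,12]/6+os_,np.r_[152,95]/6+os_, 162/6+228,(460-264)/6+220, 83/6+272,187/6+272]-.4
def res(p):
    r,d,_=pts(p); rt,rs=bb(pr(T,r)),bb(pr(S,r))
    return np.r_[bb(pr(T,d)),bb(pr(S,d)),rt[2],rt[3],rs[0],rs[2]]-ob
b=[least_squares(res,[.5,.15,y,.8],x_scale=[.1,.1,1,1]) for y in np.arange(-3,3.1,.5)]
for f in sorted(b,key=lambda f:f.cost)[:4]: print(f.x.round(4),round(f.cost,2))
f=min(b,key=lambda f:f.cost); print(f.fun.round(1),"hinge,tab,seat\n",pts(f.x)[2].round(4))
E
python3 fit.py
```

```text
[0.5027 0.222  0.2718 0.8288] 1.7
[0.5027 0.222  0.2718 0.8288] 1.7
[ 0.5027  0.222  -6.0113  0.8288] 1.7
[0.5027 0.222  0.2718 0.8288] 1.7
[ 0.1  0.7  0.2  0.7 -0.4 -1.2  0.  -0.2 -0.3 -0.4  0.3 -0.7] hinge,tab,seat
 [[0.5181 0.2262 0.234 ]
 [0.4844 0.2169 0.234 ]
 [0.5027 0.222  0.234 ]]
```

The fit is good to about 1 px: bottle at (0.503, 0.222), yaw 0.27, cap open 0.83 rad. The tool's z axis already lies along the bottle's own x. So I'll lift, shut the fingers and move across high, keeping the tool's orientation.

```bash
python3 -m creep '[0,-20,0,0,0,0,0, 0,-60,0,0,0,0,0, 0,-100,0,0,0,0,0, -20,-120,16,0,0,0,0, -50,-120,39,0,0,0,0, -85,-120,66,0,0,0,0, -120,-120,94,0,0,0,0, -155,-120,121,0,0,0,0, -190,-120,149,0,0,0,0, -225,-120,176,0,0,0,0]'
python3 -m creep '[-35,0,27,0,0,0,0, -70,0,55,0,0,0,0, -105,0,82,0,0,0,0, -140,0,110,0,0,0,0, -175,0,137,0,0,0,0, -210,0,164,0,0,0,0, -245,0,192,0,0,0,0, -280,0,219,0,0,0,0, -315,0,247,0,0,0,0, -350,0,274,0,0,0,0]'
```

```text
clock: 1.2
position: [0.3075, -0.3403, 0.5245]
tool_rot: [0.577, -0.408, 0.409, -0.577]
wrist_force: [0.8, -0.6, 0.6]
width: -0.001
clock: 2.2
position: [0.4493, 0.0806, 0.5248]
tool_rot: [0.577, -0.408, 0.409, -0.577]
wrist_force: [0.5, -0.9, 0.6]
width: -0.002
```

```bash
python3 -m creep '[-30,0,24,0,0,0,0, -60,0,47,0,0,0,0, -85,0,67,0,0,0,0, -105,0,83,0,0,0,0, -117,0,92,0,0,0,0, -117,0,92,0,0,0,0, -117,0,92,0,0,0,0]'
python3 - <<'E'
from station import env,cams
import cv2,numpy as np
s=cams.camera("side")["pixels"][:,:,::-1];t=cams.camera("top")["pixels"][:,:,::-1]
f=lambda im,u,v:cv2.resize(im[v-50:v+50,u-50:u+50],(400,400),interpolation=cv2.INTER_CUBIC)
cv2.imwrite("pics/a.png",np.hstack([f(s,294,230),f(t,250,240)]));print(env.sense()["position"],env.sense()["wrist_force"])
E
```

```text
clock: 2.9
position: [0.4971, 0.2194, 0.5243]
tool_rot: [0.578, -0.409, 0.408, -0.577]
wrist_force: [-0.8, -0.3, 0.4]
width: 0.001
[0.49728562 0.21842049 0.52448453] [0.1631129  0.51024581 1.09789174]
```

View pics/a.png

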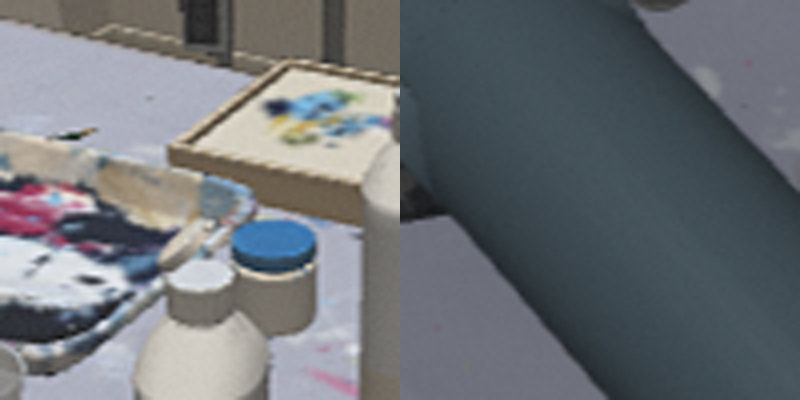

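The side view shows the open cap undisturbed at about (185,245) in the crop, with the gripper above it. In the top view the arm hides the bottle. Descending to just above the cap.

```bash
python3 -m creep '[0,20,0,0,0,0,0, 0,40,0,0,0,0,0, 0,55,0,0,0,0,0, 0,65,0,0,0,0,0, 0,70,0,0,0,0,0, 0,70,0,0,0,0,0, 0,70,0,0,0,0,0]'
python3 - <<'E'
from station import env,cams
import cv2,numpy as np
s=cams.camera("side")["pixels"][:,:,::-1]
cv2.imwrite("pics/b.png",cv2.resize(s[190:290,244:344],(500,500),interpolation=cv2.INTER_CUBIC));print(env.sense()["position"],env.sense()["wrist_force"])
E
```

```text
clock: 3.7
position: [0.4975, 0.2199, 0.4554]
tool_rot: [-0.577, 0.408, -0.409, 0.578]
wrist_force: [-0.3, 0.1, -0.8]
width: 0.003
[0.49748116 0.22005053 0.45560258] [-0.4673976   0.09935957 -0.88876971]
```

View pics/b.png

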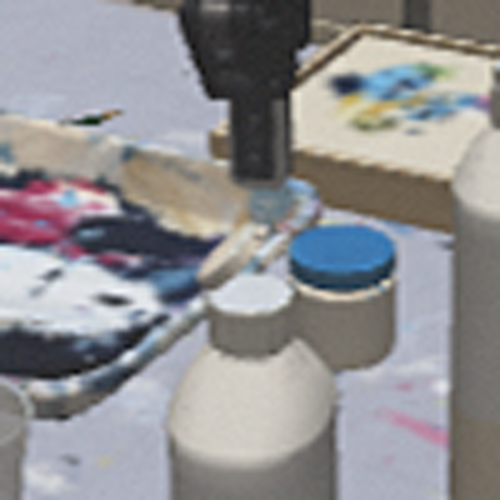

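The fingertips are at crop (258,185), directly above the neck at (252,295), and the cap is still open at (230,255). Pressing down slowly.

```bash
python3 -m creep '[0,4,0,0,0,0,0, 0,8,0,0,0,0,0, 0,11,0,0,0,0,0, 0,13,0,0,0,0,0, 0,15,0,0,0,0,0, 0,17,0,0,0,0,0, 0,19,0,0,0,0,0, 0,20,0,0,0,0,0, 0,20,0,0,0,0,0]'
python3 -m creep '[0,1,0,0,0,0,0, 0,2,0,0,0,0,0, 0,3,0,0,0,0,0, 0,4,0,0,0,0,0, 0,5,0,0,0,0,0, 0,6,0,0,0,0,0, 0,7,0,0,0,0,0, 0,8,0,0,0,0,0, 0,8,0,0,0,0,0]'
```

```text
clock: 4.65
position: [0.4972, 0.2198, 0.4347]
tool_rot: [0.577, -0.409, 0.409, -0.577]
wrist_force: [-0.7, -1.0, 0.4]
width: -0.001
clock: 5.55
position: [0.4972, 0.2197, 0.4264]
tool_rot: [0.577, -0.409, 0.408, -0.577]
wrist_force: [-0.4, 0.1, -0.1]
width: -0.001
```

```bash
python3 -m creep '[0,1,0,0,0,0,0, 0,2,0,0,0,0,0, 0,3,0,0,0,0,0, 0,4,0,0,0,0,0, 0,5,0,0,0,0,0, 0,6,0,0,0,0,0, 0,7,0,0,0,0,0, 0,8,0,0,0,0,0, 0,8,0,0,0,0,0]'
python3 - <<'E'
from station import env,cams
import cv2,numpy as np
s=cams.camera("side")["pixels"][:,:,::-1]
cv2.imwrite("pics/c.png",cv2.resize(s[190:290,244:344],(500,500),interpolation=cv2.INTER_CUBIC));print(env.sense()["position"],env.sense()["wrist_force"])
E
```

```text
clock: 6.45
position: [0.4972, 0.2197, 0.4185]
tool_rot: [0.577, -0.409, 0.408, -0.577]
wrist_force: [0.4, -0.2, 0.8]
width: -0.0
[0.49719783 0.21974812 0.41855261] [-0.40252585  0.17828964  0.40992462]
```

View pics/c.png

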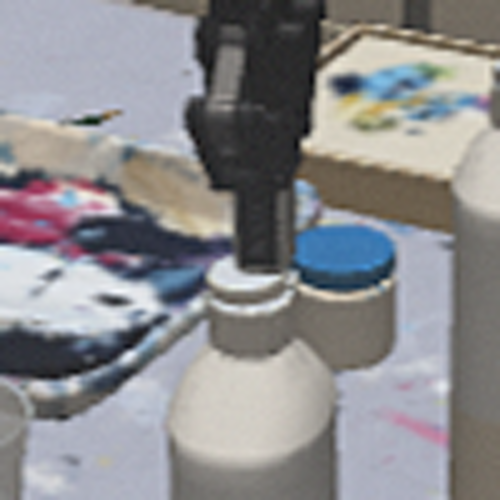

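The fingertips at crop (265,270) are resting on the cap, which is now almost level at (245,280). The bottle hasn't moved. Pressing the last few millimetres in 0.5 mm steps.

```bash
for i in 1; do python3 -m creep '[0,0.5,0,0,0,0,0, 0,1,0,0,0,0,0, 0,1.5,0,0,0,0,0, 0,2,0,0,0,0,0, 0,2,0,0,0,0,0]'; done
python3 -m creep '[0,0.5,0,0,0,0,0, 0,0.5,0,0,0,0,0, 0,0.5,0,0,0,0,0]'
```

```text
clock: 7.0
position: [0.4972, 0.2198, 0.4166]
tool_rot: [0.577, -0.409, 0.409, -0.577]
wrist_force: [-0.9, 0.6, 1.2]
width: -0.001
clock: 7.3
position: [0.4972, 0.2198, 0.4161]
tool_rot: [-0.577, 0.409, -0.409, 0.577]
wrist_force: [-0.0, 0.4, -0.5]
width: -0.001
```

```bash
python3 -m creep '[0,0.5,0,0,0,0,0, 0,0.5,0,0,0,0,0, 0,0.5,0,0,0,0,0]'
python3 -m creep '[0,0.5,0,0,0,0,0, 0,0.5,0,0,0,0,0, 0,0.5,0,0,0,0,0]'
```

```text
clock: 7.6
position: [0.4973, 0.2198, 0.4161]
tool_rot: [-0.577, 0.408, -0.409, 0.577]
wrist_force: [-1.0, -0.9, 2.7]
width: -0.005
clock: 7.9
position: [0.4975, 0.22, 0.416]
tool_rot: [-0.577, 0.408, -0.409, 0.577]
wrist_force: [-1.5, -0.9, 5.9]
width: 0.001
```

The fingers have met a firm stop at tip height 0.2426 m, with about 6 N on the wrist, so the cap looks seated. Lifting straight up, then clear of the top camera's view.

```bash
python3 -m creep '[0,-2,0,0,0,0,0, 0,-6,0,0,0,0,0, 0,-16,0,0,0,0,0, 0,-36,0,0,0,0,0, 0,-66,0,0,0,0,0, 0,-100,0,0,0,0,0, 0,-110,0,0,0,0,0]'
python3 -m creep '[20,0,-16,0,0,0,0, 55,0,-43,0,0,0,0, 90,0,-70,0,0,0,0, 125,0,-98,0,0,0,0, 160,0,-125,0,0,0,0, 195,0,-152,0,0,0,0, 230,0,-180,0,0,0,0, 250,0,-196,0,0,0,0, 260,0,-203,0,0,0,0, 260,0,-203,0,0,0,0]'
python3 - <<'E'
from station import env,cams
import cv2,numpy as np
s=cams.camera("side")["pixels"][:,:,::-1];t=cams.camera("top")["pixels"][:,:,::-1]
f=lambda im,u,v:cv2.resize(im[v-20:v+24,u-22:u+22],(264,264),interpolation=cv2.INTER_CUBIC)
z=np.hstack([f(s,294,252),f(t,250,240)])
for n,im in(("side",s),("top",t)):
  d=cv2.absdiff(im,cv2.imread(f"pics/{n}1.png")).max(2)
  z=np.vstack([z,np.zeros((1,z.shape[1],3),np.uint8)]) 
  h=cv2.resize(np.hstack([im]),(528,396)) if n=="top" else None
  ys,xs=np.where(d>40);print(n,len(xs))
cv2.imwrite("pics/d.png",np.vstack([z,cv2.resize(t,(528,330))]));print(env.sense()["position"],env.sense()["wrist_force"])
E
```

```text
clock: 8.6
position: [0.4976, 0.2208, 0.5298]
tool_rot: [-0.575, 0.407, -0.41, 0.579]
wrist_force: [1.6, 0.4, -0.5]
width: -0.003
clock: 9.6
position: [0.3918, -0.0941, 0.5249]
tool_rot: [-0.576, 0.41, -0.409, 0.577]
wrist_force: [-0.5, 1.0, 0.0]
width: -0.002
side 16851
top 17873
[ 0.39272965 -0.09141561  0.5251569 ] [-1.24836615  0.23506672 -0.10866106]
```

View pics/d.png

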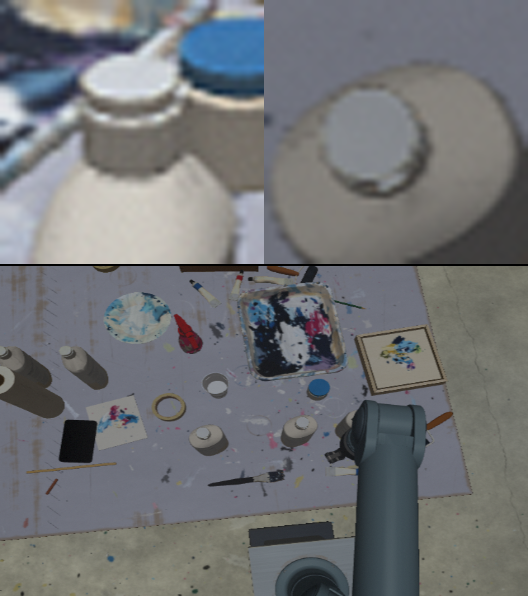

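Both crops show the cap lying level on the neck, like the other two bottles' caps. The bottle stands where it did, and the arm is clear at (0.39, -0.09) with its tips about 0.35 m up.

```bash
python3 -c "
from station import env
print(env.job_done(), env.sense()['clock'])"
```

```text
the job is handed in; nothing more can be done
the job is handed in; nothing more can be done
```

I pressed the open flip cap shut and handed the job in at about 10 s of the 29 s allowed. The open one was the leftmost of the three bottles, at about (0.503, 0.222), with its cap open 0.83 rad. I came straight down on it with the fingers shut until they met a firm stop, then drew the hand up and clear.

- **Cap:** the fingertips stopped at 0.2426 m, against 0.242 m for a shut cap, with about 6 N measured at the wrist. In the last pictures the cap lies level on the neck like the other two. I judged this by eye and did not refit the angle.
- **First touch:** the wrist force stayed within its roughly 1 N noise while the cap was closing. That the fingers touched it while it was still open rests on the pictures, which show it open and then nearly level under the fingertips.
- **Bottle and surroundings:** the bottle stands upright where it was, and the tape, cup, jar and brush and the nearer shut bottle look unmoved. In the last top view the arm hid the farther shut bottle and the tube; the hand only passed about 0.1 m above the bottle tops. My image-difference check told me nothing, because the arm itself was in the changed pixels.

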